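# Hold a wooden spring clip open over the drinks card

### The job

I want to clip tonight's small card to the drinks card that stands at the front of the worktop. Pull the drawer of the little walnut unit out to its stop and leave it out, take the wooden spring clip off the rib inside by squeezing its tails, and bring it to the card. Finish holding the clip there, squeezed wide open, with its jaws reaching about a centimetre down over the card's top edge, one on each side and touching neither face, so that I can slip the small card in; do not shove the card stand or the other things about.

Things in the scene. Friction and masses are not known exactly. Their poses are not given: they have to be found in the camera images.
- unit: Counter-top walnut drawer unit with one drawer, 220 deep (x) x 240 wide (y) x 112 mm high; it stands still. A brass rib, 3 mm thick, its top 36 mm above the worktop, runs from front to back along the middle of the drawer floor (20 mm above the worktop). Origin: on the worktop under the middle of the case's front edge; x points into the unit, away from the drawer front; z up.
- drawer (a joint): How far the drawer is out, in m: 0 shut, 0.13 at its stop. It slides along the unit's -x, with about 1.5 N of friction, and stays where it is left. Inside it is 199 mm wide, its side walls reach 58 mm above the worktop; pulled out, the clip stands at least 30 mm clear in front of the case.
- drawer_pull (a point): Middle of the drawer's brass bar pull: a 10 mm thick level bar, 90 mm long along the unit's y, on two posts 36 mm either side of the middle, 84 mm above the worktop; 37 mm of free space between bar and drawer front. Moves with the drawer; axes as the unit's (x towards the drawer front).
- clip: Large wooden spring clip (peg), 72 mm long, 18 mm wide, about 55 g; at the start it stands tails up in the drawer, clamped over the rib, jaw tips on the drawer floor. Origin: its hinge (steel coil), 34 mm above the jaw tips, 54 mm above the worktop at the start. x along the hinge (at the start along the rib), y across the clip from leg to leg, z from jaws to tails.
- clip_tails (a point): Between the two tails, 30 mm above the hinge: where to squeeze, along the clip's y. The tail ends are 6 mm higher, 39 mm over both at rest; fully squeezed the tails are parallel, 18 mm over both. It takes about 6 N to start and 13 N fully open; a firmer squeeze only holds it at its stop. As the tails swing upright the hinge sinks 5 mm in the fingers, from 30 to 35 mm below a grip taken here.
- clip_leg (a joint): How far the clip is open, in rad: 0 clamped on 3 mm, 0.6 fully open (stop). Fully open and held upright, the jaw tips are about 32 mm below the hinge and 23 mm apart, 17 mm apart at 10 mm up from the tips. Its spring closes it.
- clip_jaw_a (a point): Inner corner at the tip of one jaw (on the clip's own y+ side), 34 mm below the hinge.
- clip_jaw_b (a point): Inner corner at the tip of the other jaw (on the clip's y- side), 34 mm below the hinge.
- card_stand: Drinks card standing upright in a slotted marble block, one loose piece of about 0.7 kg: block 46 (x) x 92 (y) x 26 mm high, card 3 mm thick, 105 mm wide, its top edge 145 mm above the worktop. Origin: under the middle of the block; x square to the card's faces, y along the card's width, z up.
- card_edge (a point): Middle of the card's top edge, 145 mm above the worktop; axes as the card stand's (x through the card's 3 mm thickness, y along the edge, z up).
- jigger: Brass jigger, 44 mm across, 90 mm high, on the worktop to the left of the card; origin under it. Bystander.
- shaker: Steel cocktail shaker, 68 mm across, 208 mm high, at the right; origin under it. Bystander.
- muddler: Wooden muddler lying at the left, 183 mm long; origin under its middle. Bystander.
- dropper: Small green glass bitters bottle, 42 mm across, 130 mm high, at the left front; origin under it. Bystander.

How it is judged (in metres and radians):
On the way, in this order (a step that is already met when the one before it is completed fails the run):
1. the drawer is pulled out to its stop (value of joint drawer above 0.122 m), for 0.2 s.
2. the clip is lifted out of the drawer in the fingers (height (world z) of clip above 0.125 m and contact force between the fingers and clip above 2 N and contact force between clip and unit below 0.1 N), for 0.2 s.
At the end, for the whole second after the job is handed in: The fingers still squeeze the clip, open beyond 0.42 of 0.6 rad, at rest; its jaws are on either side of the card (4 mm+ from its middle plane), 5 to 28 mm below its top edge, within 45 mm of the middle, touching nothing of the stand; drawer out over 110 mm; stand upright, moved under 25 mm (((x of clip_jaw_a in the frame of card_edge above 0.004 m and x of clip_jaw_b in the frame of card_edge below -0.004 m) or (x of clip_jaw_b in the frame of card_edge above 0.004 m and x of clip_jaw_a in the frame of card_edge below -0.004 m)) and z of clip_jaw_a in the frame of card_edge between -0.028 and -0.005 m and z of clip_jaw_b in the frame of card_edge between -0.028 and -0.005 m and y of clip_jaw_a in the frame of card_edge between -0.045 and 0.045 m and y of clip_jaw_b in the frame of card_edge between -0.045 and 0.045 m and value of joint clip_leg above 0.42 rad and contact force between the fingers and clip above 3 N and contact force between clip and card_stand below 0.2 N and linear speed of clip below 0.03 m/s and value of joint drawer above 0.11 m and angle between card_stand's own z axis and vertical below 0.06 rad and distance of card_stand from where it was at the start of the episode below 0.025 m); the arm keeps its last pose, push and grip.
It fails at once if the card stand is shoved more than 25 mm or tipped (distance of card_stand from where it was at the start of the episode above 0.025 m or angle between card_stand's own z axis and vertical above 0.2 rad).
It fails at once if a bystander is shoved more than 30 mm (distance of any of jigger, shaker, muddler, dropper from where it was at the start of the episode above 0.03 m).
It also fails if it takes over 58 s, if anything falls off the work surface, if the arm or the gripper's body presses on something with over 40 N, if the wrist force passes 120 N, or if a joint passes its speed limit or range.

### The arm

A 6-joint arm with a two-finger parallel gripper is mounted at the origin on a cart in front of the work surface, level with it; the furniture and walls round the work are solid. World frame = base frame: x ahead of the robot, y to its left, z up, the work surface at z = 0. Lengths are in mm, angles in rad, forces in N, time in s.
With the tool pointing down it reaches from about 275 to 825 mm from the base axis. Payload 5.2 kg.
Tool frame: the origin (TCP) lies where the fingers leave the gripper's body, on its centre line; the fingertips stand 84 mm ahead of it and the grasp point (between the pads) lies 65 mm ahead of it; z points along the fingers, y is the line along which they close (so a half turn about z gives the same grasp; the last joint's range is limited). The gripper opens to 93 mm and grips with 3 to 60 N. Pads are 15 mm wide; open, the fingers measure 128 mm over their backs; the gripper's body (75 mm by 188 mm) begins 65 mm behind the grasp point.
Start: joints at [-1.39, 0.259, 1.535, -0, 1.348, -0.203], TCP at [205.967, -509.984, 302.753] pointing down, gripper open.
Joint ranges: [-3.14, 3.14], [-0.91, 2.08], [0.19, 2.58], [-1.22, 4.36], [0.22, 2.71], [-3.12, 3.12]. Speed limits (rad/s): [2.57, 2.57, 3.14, 3.14, 3.14, 3.14].

### API

Orientations are given as a unit quaternion [x, y, z, w].
In Python, from cell import * gives the robot as it stands. The module is installed in compiled form; this text tells all that it offers.
- The arm moves only by the tool apply_moves, never from a script. Its argument "steps" is a list of rows, each a list of 3 entries, a list of its own where there are three numbers: the shift along the tool's x, y, z scaled (see below), then the turn, a rotation vector about the tool's x, y, z scaled (see below), then the closure in counts, from 0 (fully open) to 255 (shut). In form: [[[dx, dy, dz], [ax, ay, az], fingers], ...]. A call has exactly 8 rows; each row is the pose to reach, as a shift and turn from the pose commanded when the call began, along the tool's axes at that moment; what a row does not reach only later rows make up. The controller multiplies each number of a shift by 0.2 m and each number of a turn by 30 degrees. A row lasts 1/8 s, in which the tool goes at most 62.5 mm and 10.7 degrees, less where a joint would pass 70% of its speed; a pose out of reach is approached as far as the arm can. A call with a number of a shift or a turn outside -1 to 1 is refused whole. A call with a gripper value outside its range is refused whole. The fingers move at their own pace and stop on an object; "newtons" is the grip in N (left out, the last holds). Time passes only in rows, so rows that repeat a pose let the fingers close, or fill a call up. It gives the time, the measured TCP pose, the force, the opening and the grip force at its end, in the units of the state.
- observe(): the state, without advancing time (a new reading comes with each control period).
- read_camera(name): name is "scene" or "top"; returns a dict with "color" (420x560x3 uint8, red, green, blue), "intrinsics" (3x3 intrinsics, pixels), "R" (3x3) and "t" (3): a world point X has camera coordinates R X + t. Camera axes: x right, y down, z forward; pixel columns grow to the right and rows downward; lengths in mm; the calibration is good to about 2 mm. A picture is of the moment at which its call begins. There is no depth.
- sign_off(): hands the job in; it is judged then, once.
The state is a dict: "clock": time; "joint_positions": joint angles; "joint_velocities": joint speeds; "effort": joint torques, N m; "eef_pos": TCP position; "eef_rot": TCP orientation; "force": force on the tool from outside, world axes, zero at the start; "torque": the same for the moment, N m; "finger_gap": opening from 0.0 (shut) to 1.0 (fully open); "grip_force": force on a finger pad.
Only numpy, scipy, OpenCV 4.12 (cv2) and the standard library are available. Lean on these libraries where they do the work, as an engineer would, in place of code of your own. Each camera call takes 0.05 s, during which the arm holds its last target. There are 200 camera calls.

## Working session

There is one attempt and no reset: what is moved stays moved. The work goes in short steps, Python scripts to look and compute and a tool call to move; the robot and the scene stay as the last step left them, time stands still between calls to the robot, and variables do not carry over. Pictures are saved under pics/ and viewed, at most 10 in all, crops included, and the job is handed in when it is done.

Besides the shell and the picture viewer there is one more tool, called as a command line: name --argument value ..., lists and objects as JSON in quotes. apply_moves: Moves the arm, as the interface text tells. Its arguments: {"type":"object","properties":{"steps":{"type":"array","items":{"type":"array"}},"newtons":{"type":"number"}},"required":["steps"]}

```bash
mkdir -p pics; python3 - <<'E'
from cell import *
import cv2,pickle
s=observe();print(s)
for n in("scene","top"):
    c=read_camera(n);pickle.dump(c,open(n+"0.pkl","wb"));print(n,c["intrinsics"],c["R"],c["t"])
    cv2.imwrite(f"pics/{n}0.png",cv2.resize(c["color"][:,:,::-1],(800,600)))
E
```

```text
{'clock': 0.0, 'joint_positions': array([-1.38981754e+00,  2.59368965e-01,  1.53608726e+00,  7.90543581e-06,
        1.34802964e+00, -2.02839022e-01]), 'joint_velocities': array([-0.0021545 , -0.00024342, -0.00098114, -0.00025272,  0.0004953 ,
       -0.00055818]), 'effort': array([ 2.71917124e-04, -4.37309074e+01, -2.84001338e+01,  7.16427038e-02,
        4.12770140e-02, -1.47962051e-04]), 'eef_pos': array([ 205.88406198, -509.57344759,  301.90193716]), 'eef_rot': array([ 9.81641660e-01,  1.90732158e-01,  1.42003070e-05, -9.46508519e-04]), 'force': array([-0.65646855, -0.52517983, -0.10487766]), 'torque': array([ 0.05515415, -0.02653107, -0.01798431]), 'grip_force': 0.0, 'finger_gap': 0.9992889586174502}
scene [[485.20077198   0.         280.6591418 ]
 [  0.         485.20077198 204.18644334]
 [  0.           0.           1.        ]] [[-0.63372408 -0.77339243  0.01606041]
 [-0.58567766  0.46613909 -0.66309579]
 [ 0.50534688 -0.42962599 -0.74836224]] [ 339.02507901  418.1005585  1476.42658709]
top [[419.76596718   0.         276.07692721]
 [  0.         419.76596718 212.34155928]
 [  0.           0.           1.        ]] [[-0.06469294 -0.99788411 -0.00649013]
 [-0.9759339   0.06462447 -0.20827073]
 [ 0.20824948 -0.00713971 -0.97804968]] [   2.89425508  590.73228466 1614.6354337 ]
```

View pics/scene0.png

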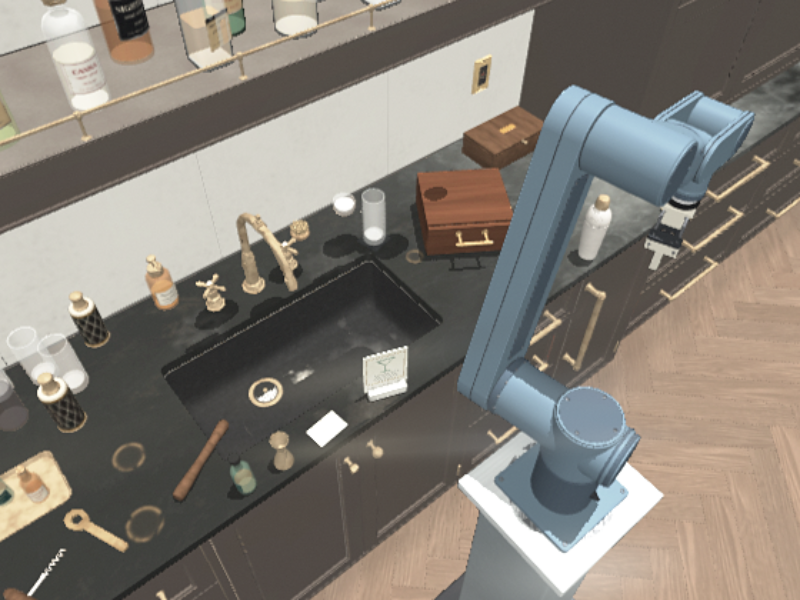

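View pics/top0.png

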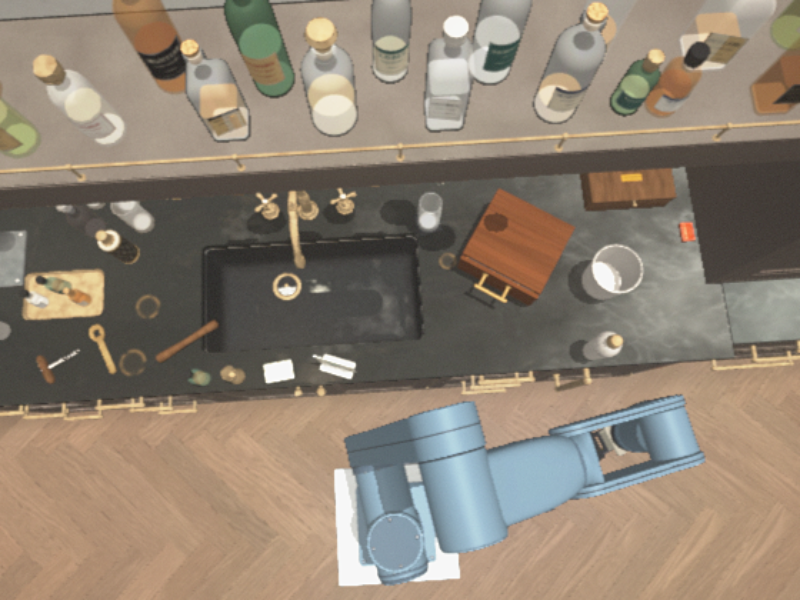

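```bash
cat > h.py <<'E'
import numpy as np,cv2,pickle
from scipy.spatial.transform import Rotation as Rn
def ray(c,px):
    d=np.linalg.inv(c["intrinsics"])@[px[0],px[1],1.]
    return -c["R"].T@c["t"], c["R"].T@d
def plane(c,px,z):
    o,d=ray(c,px); return o+d*(z-o[2])/d[2]
def proj(c,X):
    p=c["intrinsics"]@(c["R"]@np.array(X,float)+c["t"]); return p[:2]/p[2]
def tri(c1,p1,c2,p2):
    o1,d1=ray(c1,p1);o2,d2=ray(c2,p2);d1/=np.linalg.norm(d1);d2/=np.linalg.norm(d2)
    s=np.linalg.lstsq(np.c_[d1,-d2],o2-o1,rcond=None)[0]
    a,b=o1+s[0]*d1,o2+s[1]*d2; return (a+b)/2,np.linalg.norm(a-b)
def crop(c,x,y,w,h,W,H): return cv2.resize(c["color"][y:y+h,x:x+w,::-1],(W,H),interpolation=cv2.INTER_CUBIC)
E
python3 - <<'E'
from h import *
s,t=[pickle.load(open(n+"0.pkl","rb")) for n in("scene","top")]
a=np.vstack([np.hstack([crop(s,285,110,80,60,400,300),crop(t,310,130,100,75,400,300)]),
 np.hstack([crop(s,240,232,60,45,400,300),crop(t,205,235,60,45,400,300)])])
cv2.imwrite("pics/c1.png",a)
E
```

```text
(no output)
```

View pics/c1.png

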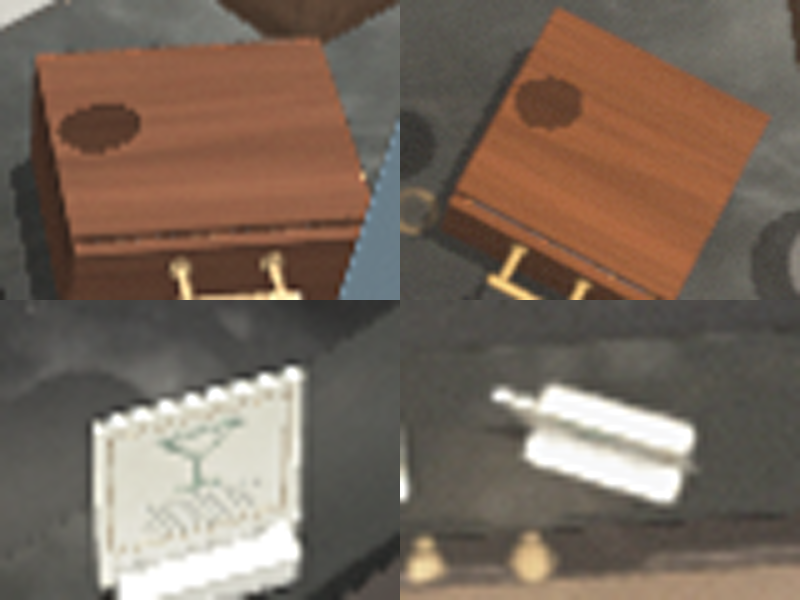

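```bash
python3 - <<'E'
from h import *
np.set_printoptions(precision=1,suppress=True)
s,t=[pickle.load(open(n+"0.pkl","rb")) for n in("scene","top")]
S=lambda u,v:(285+u/5-.4,110+v/5-.4); T=lambda u,v:(310+(u-400)/4-.4,130+v/4-.4)
CS=lambda u,v:(240+u/6.667-.4,232+(v-300)/6.667-.4); CT=lambda u,v:(205+(u-400)/6.667-.4,235+(v-300)/6.667-.4)
print("cams",ray(s,(0,0))[0],ray(t,(0,0))[0])
for n,a,b in(("BL",(37,58),(558,10)),("BR",(318,40),(770,118)),("FL",(75,240),(452,197))):
    print(n,plane(s,S(*a),112),plane(t,T(*b),112),tri(s,S(*a),t,T(*b)))
# pull bar: brass mask
for n,c,(x,y,w,h) in(("s",s,(310,155,40,25)),("t",t,(325,185,40,35))):
    p=c["color"][y:y+h,x:x+w].astype(int); m=(p[...,0]>190)&(p[...,0]-p[...,2]>60)
    ys,xs=np.nonzero(m);print(n,m.sum(),xs.min()+x,xs.max()+x,ys.min()+y,ys.max()+y)
    for r in range(h): 
        print("".join("#" if q else "." for q in m[r]),y+r)
for n,a in(("cTL",(95,420)),("cTR",(301,369))): print(n,plane(s,CS(*a),145))
for n,a in(("tTL",(497,393)),("tTR",(695,467))): print(n,plane(t,CT(*a),145))
# block top near edges in top
for a in((553,387),(694,430),(676,502),(527,455)): print("blk",plane(t,CT(*a),26))
E
```

```text
cams [-286.4  701.6 1376.7] [ 240.5  -23.8 1702.2]
BL [ 890.9 -349.5  112. ] [ 889.8 -350.6  112. ] (array([ 890.6, -350.3,  111.6]), np.float64(1.529598609783579))
BR [ 764.5 -548.3  112. ] [ 761.8 -548.9  112. ] (array([ 762.4, -547.8,  113.2]), np.float64(2.514071813047161))
FL [ 706.1 -231.2  112. ] [ 701.5 -226.9  112. ] (array([ 699.5, -225.6,  119.9]), np.float64(0.8365749435209257))
s 78 319 344 162 171
........................................ 155
........................................ 156
........................................ 157
........................................ 158
........................................ 159
........................................ 160
........................................ 161
.............................#.......... 162
...........#.................##......... 163
..........##.................##......... 164
...........#.................##......... 165
...........##.................#......... 166
...........##.................##........ 167
...........##.................###....... 168
............#...##################...... 169
..........
[... 1527 characters left out ...]
......... 208
........................#####........... 209
..........................####.......... 210
............................#........... 211
........................................ 212
........................................ 213
........................................ 214
........................................ 215
........................................ 216
........................................ 217
........................................ 218
........................................ 219
cTL [450.7 180.5 145. ]
cTR [413.4  85.9 145. ]
tTL [448.3 185.6 145. ]
tTR [399.8  77.2 145. ]
blk [465.6 167.8  26. ]
blk [434.2  84.3  26. ]
blk [391.9  97.3  26. ]
blk [425.8 185.   26. ]
```

```bash
cat >> h.py <<'E'
def go(s,P,yaw):
    "numbers for apply_moves to reach TCP P (mm), tool down with tool y at yaw deg"
    R=Rn.from_quat(s["eef_rot"]); y=np.radians(yaw)
    cy=np.array([np.cos(y),np.sin(y),0]); cz=np.array([0,0,-1.]); G=Rn.from_matrix(np.c_[np.cross(cy,cz),cy,cz])
    return (R.inv().apply(np.array(P)-s["eef_pos"])/200).round(4),(np.degrees((R.inv()*G).as_rotvec())/30).round(4)
E
python3 - <<'E'
from h import *; from cell import observe
np.set_printoptions(precision=4,suppress=True)
s,t=[pickle.load(open(n+"0.pkl","rb")) for n in("scene","top")]
print(plane(t,(343.3,204.8),88),plane(s,(332,170.3),88),tri(s,(332,170.3),t,(343.3,204.8)))
print([plane(t,p,88) for p in((332,199.5),(354.5,210))])
u=np.array([np.cos(np.radians(-32.6)),np.sin(np.radians(-32.6)),0]);f=np.array([641,-330.5,84])
print(f-55*u,f-65*u,u)
print("shaker",plane(t,(422,243),104))
o=observe()
for z in(300,200,149): print(go(o,[*(f-61*u)[:2],z],-32.6))
E
```

```text
[ 596.9909 -301.9829   88.    ] [ 595.3639 -299.4116   88.    ] (array([ 597.9834, -302.5906,   84.0043]), np.float64(0.27246152577870775))
[array([ 621.3623, -259.5522,   88.    ]), array([ 573.1859, -343.8202,   88.    ])]
[ 594.6651 -300.8676   84.    ] [ 586.2406 -295.4799   84.    ] [ 0.8425 -0.5388  0.    ]
shaker [ 424.2485 -584.5624  104.    ]
(array([ 2.1759, -0.2644,  0.0111]), array([-0.0028, -0.0015, -1.1803]))
(array([ 2.1758, -0.2636,  0.5111]), array([-0.0028, -0.0015, -1.1803]))
(array([ 2.1757, -0.2632,  0.7661]), array([-0.0028, -0.0015, -1.1803]))
```

apply_moves --steps '[[[0.2,-0.02,0],[0,0,-0.15],173],[[0.4,-0.05,0],[0,0,-0.3],173],[[0.6,-0.07,0],[0,0,-0.45],173],[[0.8,-0.1,0],[0,0,-0.6],173],[[1,-0.12,0],[0,0,-0.75],173],[[1,-0.12,0],[0,0,-0.9],173],[[1,-0.12,0],[0,0,-0.98],173],[[1,-0.12,0],[0,0,-0.98],173]]' --newtons 30

```text
clock: 1.1
eef_pos: [382.5, -412.6, 302.3]
eef_rot: [0.901, 0.434, -0.0, -0.0]
force: [0.0, -0.6, 0.6]
finger_gap: 0.321
grip_force: 0.0
```

```bash
cat > g.py <<'E'
from h import *; from cell import observe; import sys
np.set_printoptions(precision=4,suppress=True)
o=observe(); a=list(map(float,sys.argv[1:])); print(o["clock"],o["eef_pos"],o["force"],o["finger_gap"]*93,o["grip_force"],o["joint_positions"]); print(go(o,a[:3],a[3]))
E
python3 g.py 596.5 -301.5 240 -32
```

```text
1.1 [ 382.4568 -412.5512  302.2972] [ 0.0497 -0.556   0.6233] 29.879361548349358 0.0 [-1.0215  0.2819  1.5045 -0.      1.3561 -0.3475]
(array([1.1017, 0.49  , 0.3114]), array([-0.0017, -0.0007, -0.2205]))
```

apply_moves --steps '[[[0.2,0.08,0],[0,0,-0.1],173],[[0.4,0.16,0],[0,0,-0.22],173],[[0.6,0.25,0],[0,0,-0.22],173],[[0.8,0.35,0],[0,0,-0.22],173],[[0.95,0.42,0.1],[0,0,-0.22],173],[[1,0.49,0.2],[0,0,-0.22],173],[[1,0.49,0.3],[0,0,-0.22],173],[[1,0.49,0.3],[0,0,-0.22],173]]'

```text
clock: 2.1
eef_pos: [583.0, -317.1, 240.4]
eef_rot: [0.875, 0.484, -0.001, -0.002]
force: [-0.0, 0.5, -0.0]
finger_gap: 0.324
grip_force: 0.0
```

```bash
python3 g.py 596.5 -301.5 149 -32
```

```text
2.1 [ 583.0262 -317.1221  240.3773] [-0.0425  0.5329 -0.0402] 30.142739643189188 0.0 [-0.6659  0.5059  1.3208 -0.0001  1.3197 -0.1064]
(array([0.1017, 0.0178, 0.4569]), array([-0.0091, -0.0009, -0.0018]))
```

apply_moves --steps '[[[0.1,0.018,0],[0,0,0],173],[[0.1,0.018,0],[0,0,0],173],[[0.1,0.018,0.12],[0,0,0],173],[[0.1,0.018,0.24],[0,0,0],173],[[0.1,0.018,0.36],[0,0,0],173],[[0.1,0.018,0.455],[0,0,0],173],[[0.1,0.018,0.455],[0,0,0],255],[[0.1,0.018,0.455],[0,0,0],255]]'

```text
clock: 3.1
eef_pos: [597.7, -302.8, 152.7]
eef_rot: [0.875, 0.485, 0.0, 0.0]
force: [-9.3, 6.1, -1.4]
finger_gap: 0.156
grip_force: 5.7
```

apply_moves --steps '[[[0,0,0],[0,0,0],255],[[0,0,0],[0,0,0],255],[[0,-0.05,0],[0,0,0],255],[[0,-0.12,0],[0,0,0],255],[[0,-0.2,0],[0,0,0],255],[[0,-0.3,0],[0,0,0],255],[[0,-0.4,0],[0,0,0],255],[[0,-0.4,0],[0,0,0],255]]'

```text
clock: 4.1
eef_pos: [529.1, -258.7, 152.5]
eef_rot: [0.875, 0.485, 0.001, -0.001]
force: [1.5, 5.6, -0.7]
finger_gap: 0.097
grip_force: 30.0
```

```bash
python3 g.py 486.9 -232.5 149 -32;python3 - <<'E'
from h import *; from cell import *
c=read_camera("scene"); t=read_camera("top"); pickle.dump((c,t),open("v1.pkl","wb"))
cv2.imwrite("pics/v1.png",np.hstack([crop(c,270,110,120,90,400,300),crop(t,290,130,120,90,400,300)]))
E
```

```text
4.1 [ 529.0601 -258.6819  152.5283] [ 1.4753  5.6424 -0.6963] 9.051580641695866 29.986364543437958 [-0.6447  0.464   1.6282  0.0016  1.05   -0.0869]
(array([-0.0007, -0.2481,  0.0177]), array([-0.0008, -0.0027, -0.0001]))
```

View pics/v1.png

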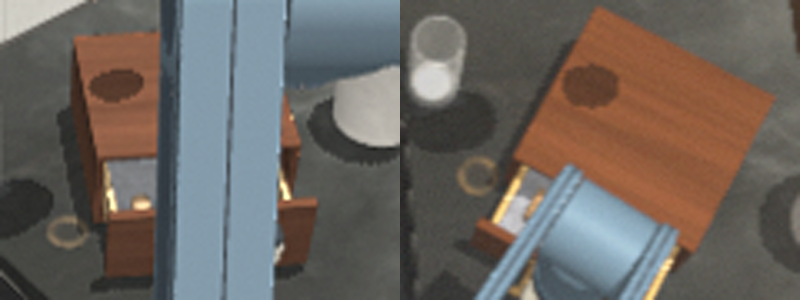

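The views show the drawer about 80 mm out, with the bar in the fingers; the rest of the clip area is hidden by the arm. Pulling on to the stop.

apply_moves --steps '[[[0,-0.06,0],[0,0,0],255],[[0,-0.12,0],[0,0,0],255],[[0,-0.18,0],[0,0,0],255],[[0,-0.22,0],[0,0,0],255],[[0,-0.25,0],[0,0,0],255],[[0,-0.265,0],[0,0,0],255],[[0,-0.265,0],[0,0,0],255],[[0,-0.265,0],[0,0,0],255]]'

```text
clock: 5.2
eef_pos: [486.3, -231.3, 152.5]
eef_rot: [0.875, 0.485, 0.002, 0.0]
force: [4.7, 8.0, -0.3]
finger_gap: 0.097
grip_force: 30.0
```

```bash
python3 g.py 486.9 -232.5 149 -32
```

```text
5.2 [ 486.3362 -231.2773  152.492 ] [ 4.6552  7.9561 -0.2662] 8.994282658734218 29.985008239746094 [-0.6528  0.3859  1.758   0.0037  0.9959 -0.0956]
(array([-0.0037,  0.0056,  0.0175]), array([ 0.0037, -0.0056, -0.0013]))
```

apply_moves --steps '[[[0,-0.015,0],[0,0,0],255],[[0,-0.03,0],[0,0,0],255],[[0,-0.03,0],[0,0,0],255],[[0,-0.03,0],[0,0,0],255],[[0,-0.03,0],[0,0,0],255],[[0,-0.03,0],[0,0,0],255],[[0,-0.03,0],[0,0,0],255],[[0,-0.03,0],[0,0,0],255]]'

```text
clock: 6.2
eef_pos: [485.3, -230.7, 152.6]
eef_rot: [0.875, 0.484, 0.005, 0.005]
force: [19.5, 1.2, -14.5]
finger_gap: 0.098
grip_force: 30.0
```

```bash
python3 g.py 486.9 -232.5 149 -32
```

```text
6.2 [ 485.2812 -230.6852  152.6053] [ 19.5069   1.2221 -14.5441] 9.11100454031078 29.973897635936737 [-0.6538  0.3793  1.7685  0.0053  0.9813 -0.0967]
(array([-0.0034,  0.0114,  0.0182]), array([ 0.0246, -0.0062, -0.0029]))
```

apply_moves --steps '[[[0,0.028,0],[0,0,0],255],[[0,0.028,0],[0,0,0],173],[[0,0.028,0],[0,0,0],173],[[0,0.028,0],[0,0,0],173],[[0,0.028,-0.2],[0,0,0],173],[[0,0.028,-0.5],[0,0,0],173],[[0,0.028,-0.75],[0,0,0],173],[[0,0.028,-0.75],[0,0,0],100]]'

```text
clock: 7.2
eef_pos: [485.8, -233.3, 306.6]
eef_rot: [0.875, 0.485, 0.002, 0.005]
force: [0.2, 0.5, -1.3]
finger_gap: 0.387
grip_force: 0.0
```

apply_moves --steps '[[[-0.2,0,0],[0,0,-0.3],90],[[-0.4,0,0],[0,0,-0.6],90],[[-0.6,0,0],[0,0,-0.9],90],[[-0.8,0,0],[0,0,-1],90],[[-1,0,0],[0,0,-1],90],[[-1,0,0],[0,0,-1],90],[[-1,0,0],[0,0,-1],90],[[-1,0,0],[0,0,-1],90]]'

```text
clock: 8.2
eef_pos: [378.8, -400.5, 301.4]
eef_rot: [0.719, 0.695, 0.0, -0.0]
force: [0.1, -0.4, 0.4]
finger_gap: 0.646
grip_force: 0.0
```

```bash
python3 g.py 560 -270 300 57.5;python3 - <<'E'
from h import *; from cell import *
c=read_camera("scene"); t=read_camera("top"); pickle.dump((c,t),open("v2.pkl","wb"))
cv2.imwrite("pics/v2.png",np.hstack([crop(c,270,125,100,75,400,300),crop(t,300,150,80,60,400,300)]))
E
```

```text
8.2 [ 378.7955 -400.4734  301.3764] [ 0.1338 -0.3788  0.4207] 60.039380401708456 0.0 [-1.0157  0.2621  1.5337  0.0003  1.3467 -0.9819]
(array([0.6827, 0.8834, 0.0072]), array([ 0.0004, -0.0018, -1.9814]))
```

View pics/v2.png

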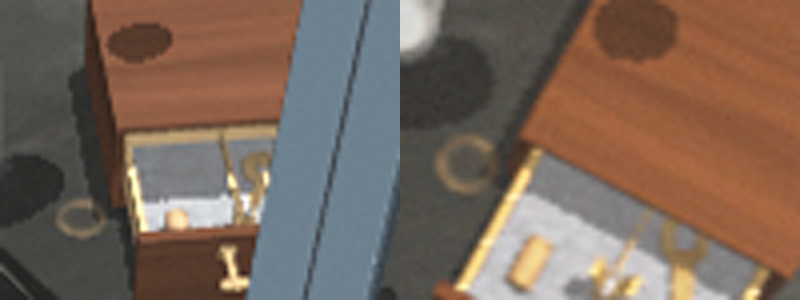

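The drawer is out; the top view shows the rib, a cork on its left, an opener on its right, and the clip partly cut off near crop (615,275). I need the crop lower.

```bash
cd .;python3 - <<'E'
from h import *
c,t=pickle.load(open("v2.pkl","rb"))
cv2.imwrite("pics/v3.png",np.hstack([crop(c,300,155,50,50,300,300),crop(t,315,180,50,50,500,500)[:300] if 0 else cv2.resize(crop(t,315,180,50,50,500,500),(500,500))[0:500]]) if 0 else crop(t,315,180,60,45,800,600))
E
```

```text
(no output)
```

View pics/v3.png

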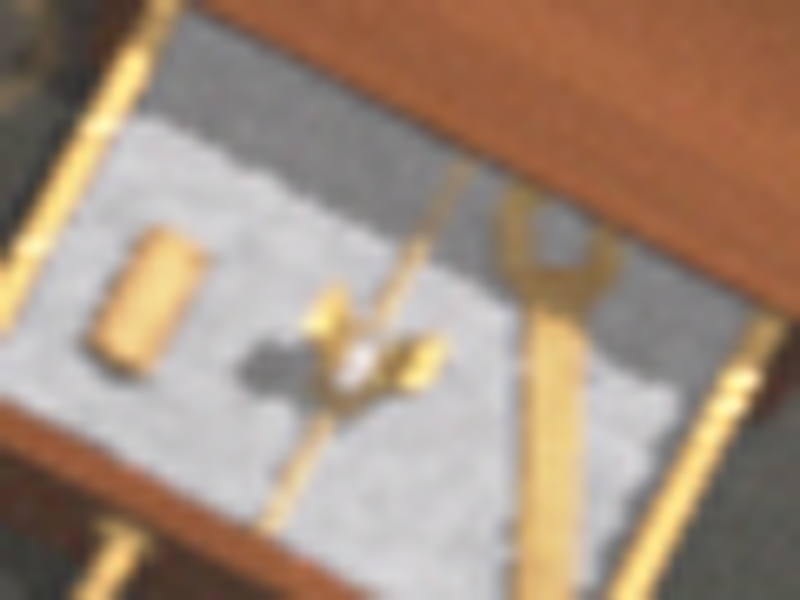

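The clip's tail tops are at crop (325,312) and (420,360), its coil at (357,362), on the rib running (265,525)–(462,165).

```bash
cd .;python3 - <<'E'
from h import *
np.set_printoptions(precision=1,suppress=True)
c,t=pickle.load(open("v2.pkl","rb"))
T=lambda u,v:(315+u/13.333-.46,180+v/13.333-.46)
a,b=plane(t,T(325,312),90),plane(t,T(420,360),90);print(a,b,(a+b)/2,np.linalg.norm(a-b),np.degrees(np.arctan2(*(a-b)[1::-1])))
print("hinge",plane(t,T(357,362),54))
r1,r2=plane(t,T(265,525),36),plane(t,T(462,165),36);d=r2-r1;print(r1,r2,np.degrees(np.arctan2(d[1],d[0])))
E
python3 g.py 530 -260 250 57.5
```

```text
[ 605.2 -285.1   90. ] [ 588.8 -311.7   90. ] [ 597.  -298.4   90. ] 31.177598195396417 58.38248909032595
hinge [ 597.3 -299.1   54. ]
[ 552.6 -269.4   36. ] [ 660.8 -340.3   36. ] -33.21278963925757
8.3 [ 378.9247 -400.5899  301.7012] [ 0.0833 -0.2867 -0.3092] 60.18347016037922 0.0 [-1.0156  0.2619  1.5332  0.0001  1.3467 -0.982 ]
(array([0.7278, 0.7314, 0.2587]), array([ 0.0002, -0.0004, -1.9808]))
```

```bash
python3 g.py 597 -299 240 57.2
```

```text
8.3 [ 378.9247 -400.5899  301.7012] [ 0.0833 -0.2867 -0.3092] 60.18347016037922 0.0 [-1.0156  0.2619  1.5332  0.0001  1.3467 -0.982 ]
(array([0.5442, 1.0727, 0.3086]), array([ 0.0002, -0.0004, -1.9708]))
```

apply_moves --steps '[[[0.08,0.15,0],[0,0,-0.3],90],[[0.15,0.3,0],[0,0,-0.6],90],[[0.25,0.5,0],[0,0,-0.85],90],[[0.35,0.7,0],[0,0,-1],90],[[0.45,0.9,0],[0,0,-1],90],[[0.5,1,0],[0,0,-1],90],[[0.5,1,0],[0,0,-1],90],[[0.5,1,0],[0,0,-1],90]]'

```text
clock: 9.3
eef_pos: [581.2, -308.4, 301.7]
eef_rot: [0.515, 0.857, -0.0, -0.0]
force: [0.1, -0.8, 0.8]
finger_gap: 0.644
grip_force: 0.0
```

```bash
python3 g.py 597 -299 200 57.2
```

```text
9.3 [ 581.2441 -308.4001  301.6572] [ 0.1212 -0.8118  0.7733] 59.872517885263946 0.0 [-0.6568  0.4552  1.2513 -0.0005  1.4357 -1.1458]
(array([0.0043, 0.092 , 0.5082]), array([-0.0011, -0.0009, -0.9726]))
```

apply_moves --steps '[[[0.004,0.09,0],[0,0,-0.3],90],[[0.004,0.09,0],[0,0,-0.6],90],[[0.004,0.09,0],[0,0,-0.9],90],[[0.004,0.09,0.1],[0,0,-0.97],90],[[0.004,0.09,0.25],[0,0,-0.97],90],[[0.004,0.09,0.4],[0,0,-0.97],90],[[0.004,0.09,0.5],[0,0,-0.97],90],[[0.004,0.09,0.5],[0,0,-0.97],90]]'

```text
clock: 10.3
eef_pos: [595.5, -299.7, 200.2]
eef_rot: [0.284, 0.959, 0.001, -0.002]
force: [-0.6, 0.4, 0.8]
finger_gap: 0.647
grip_force: 0.0
```

```bash
python3 g.py 597 -299 150 57.2; python3 - <<'E'
from h import *; from cell import *
c=read_camera("scene"); t=read_camera("top"); pickle.dump((c,t),open("v4.pkl","wb"))
cv2.imwrite("pics/v4.png",np.hstack([crop(c,290,125,80,80,400,400),crop(t,300,160,80,80,400,400)]))
E
```

```text
10.3 [ 595.4504 -299.7001  200.1762] [-0.6387  0.3723  0.8284] 60.19082778706086 0.0 [-0.6332  0.5423  1.3624 -0.0003  1.2407 -1.6281]
(array([-0.0056,  0.0072,  0.2509]), array([-0.0001, -0.0075, -0.0064]))
```

View pics/v4.png

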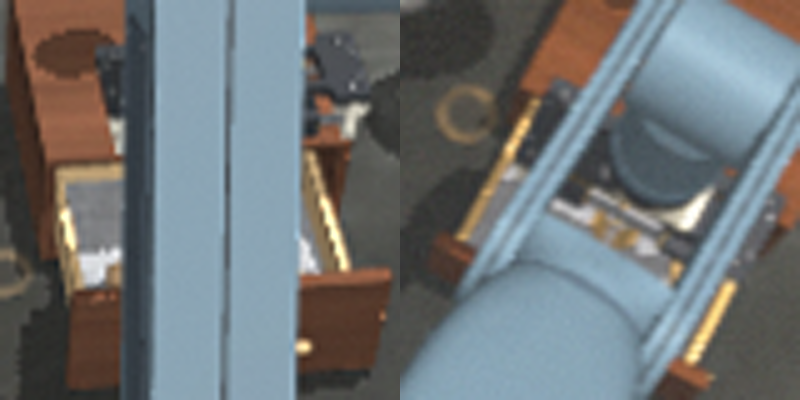

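The clip is visible at crop (612,235) of the top view, just below the raised gripper, as parallax predicts; the scene view is blocked by the arm. Descend.

apply_moves --steps '[[[-0.005,0.007,0.03],[0,0,0],90],[[-0.005,0.007,0.08],[0,0,0],90],[[-0.005,0.007,0.13],[0,0,0],90],[[-0.005,0.007,0.18],[0,0,0],90],[[-0.005,0.007,0.23],[0,0,0],90],[[-0.005,0.007,0.25],[0,0,0],90],[[-0.005,0.007,0.25],[0,0,0],120],[[-0.005,0.007,0.25],[0,0,0],120]]' --newtons 25

```text
clock: 11.4
eef_pos: [599.1, -299.0, 152.2]
eef_rot: [0.283, 0.959, -0.0, 0.0]
force: [-0.4, -0.3, -1.2]
finger_gap: 0.535
grip_force: 0.0
```

```bash
python3 g.py 597 -299 150 57.2
```

```text
11.4 [ 599.0675 -299.0044  152.1614] [-0.3848 -0.3079 -1.1548] 49.77722159966942 0.0 [-0.6292  0.5897  1.4074  0.      1.1437 -1.6256]
(array([ 0.0087, -0.0056,  0.0108]), array([-0.0001,  0.0015, -0.0036]))
```

apply_moves --steps '[[[0.005,-0.005,0.01],[0,0,0],130],[[0.005,-0.005,0.01],[0,0,0],145],[[0.005,-0.005,0.01],[0,0,0],155],[[0.005,-0.005,0.007],[0,0,0],165],[[0.005,-0.005,0.004],[0,0,0],178],[[0.005,-0.005,0.0],[0,0,0],190],[[0.005,-0.005,-0.005],[0,0,0],205],[[0.005,-0.005,-0.008],[0,0,0],230]]'

```text
clock: 12.4
eef_pos: [597.4, -298.5, 152.8]
eef_rot: [0.283, 0.959, 0.0, -0.0]
force: [0.7, 0.6, -1.1]
finger_gap: 0.19
grip_force: 24.9
```

apply_moves --steps '[[[0,0,0],[0,0,0],255],[[0,0,0],[0,0,0],255],[[0,0,0],[0,0,0],255],[[0,0,-0.01],[0,0,0],255],[[0,0,-0.02],[0,0,0],255],[[0,0,-0.03],[0,0,0],255],[[0,0,-0.04],[0,0,0],255],[[0,0,-0.05],[0,0,0],255]]'

```text
clock: 13.4
eef_pos: [597.5, -299.1, 163.6]
eef_rot: [0.283, 0.959, 0.0, 0.0]
force: [0.6, -0.5, -0.3]
finger_gap: 0.189
grip_force: 24.9
```

```bash
python3 g.py 597 -299 300 57.2
```

```text
13.4 [ 597.4702 -299.1422  163.5581] [ 0.62   -0.5387 -0.3288] 17.555590337433173 24.85978066921234 [-0.6308  0.5766  1.3999  0.      1.165  -1.6272]
(array([ 0.0023, -0.0007, -0.6822]), array([ 0.0001,  0.0002, -0.0037]))
```

apply_moves --steps '[[[0,0,-0.08],[0,0,0],255],[[0,0,-0.2],[0,0,0],255],[[0,0,-0.32],[0,0,0],255],[[0,0,-0.44],[0,0,0],255],[[0,0,-0.56],[0,0,0],255],[[0,0,-0.68],[0,0,0],255],[[0,0,-0.7],[0,0,0],255],[[0,0,-0.7],[0,0,0],255]]'

```text
clock: 14.4
eef_pos: [597.4, -299.1, 303.5]
eef_rot: [0.283, 0.959, -0.0, 0.0]
force: [-0.1, 0.4, -0.8]
finger_gap: 0.193
grip_force: 24.9
```

```bash
python3 g.py 480 -30 300 10; python3 g.py 431 133 300 -21
```

```text
14.4 [ 597.3707 -299.0686  303.5396] [-0.0994  0.4276 -0.8035] 17.97104558876046 24.859765470027924 [-0.6308  0.4725  1.2196  0.      1.4492 -1.6272]
(array([1.2237, 0.8106, 0.0172]), array([0.0003, 0.0007, 1.5696]))
14.4 [ 597.3707 -299.0686  303.5396] [-0.0994  0.4276 -0.8035] 17.97104558876046 24.859765470027924 [-0.6308  0.4725  1.2196  0.      1.4492 -1.6272]
(array([1.8722, 1.3616, 0.017 ]), array([0.0005, 0.0006, 2.6029]))
```

apply_moves --steps '[[[0.13,0.09,0],[0,0,0.15],255],[[0.3,0.21,0],[0,0,0.35],255],[[0.47,0.33,0],[0,0,0.6],255],[[0.64,0.45,0],[0,0,0.8],255],[[0.81,0.57,0],[0,0,1],255],[[0.95,0.67,0],[0,0,1],255],[[1,0.71,0],[0,0,1],255],[[1,0.71,0],[0,0,1],255]]'

```text
clock: 15.4
eef_pos: [506.7, -71.0, 303.0]
eef_rot: [0.521, 0.853, -0.0, -0.0]
force: [0.4, 0.5, -0.6]
finger_gap: 0.191
grip_force: 24.9
```

```bash
python3 g.py 450 80 303 -10
```

```text
15.4 [506.677  -71.0088 303.0084] [ 0.3587  0.5298 -0.6439] 17.74018444298213 24.859920144081116 [-0.3574  0.1895  1.624  -0.0003  1.3285 -0.8313]
(array([0.8011, 0.0925, 0.0001]), array([-0.0009,  0.0002,  1.2387]))
```

apply_moves --steps '[[[0.13,0.01,0],[0,0,0.15],255],[[0.3,0.03,0],[0,0,0.35],255],[[0.45,0.05,0],[0,0,0.6],255],[[0.6,0.07,0],[0,0,0.8],255],[[0.75,0.09,0],[0,0,1],255],[[0.8,0.09,0],[0,0,1],255],[[0.8,0.09,0],[0,0,1],255],[[0.8,0.09,0],[0,0,1],255]]'

```text
clock: 16.4
eef_pos: [450.6, 78.3, 303.3]
eef_rot: [0.725, 0.689, -0.0, 0.0]
force: [-0.1, -0.3, -0.7]
finger_gap: 0.187
grip_force: 24.9
```

```bash
python3 g.py 431 133 303 -21; python3 - <<'E'
from h import *; from cell import *
c=read_camera("scene"); t=read_camera("top"); pickle.dump((c,t),open("v5.pkl","wb"))
cv2.imwrite("pics/v5.png",np.hstack([crop(c,230,190,100,100,400,400),crop(t,180,190,100,100,400,400)]))
E
```

```text
16.4 [450.5555  78.3358 303.2823] [-0.14   -0.3417 -0.6723] 17.41882300886032 24.85975205898285 [-0.0722  0.0893  1.7422 -0.0006  1.3099 -0.0214]
(array([ 0.268 , -0.1115,  0.0012]), array([0.0007, 0.001 , 0.6032]))
```

View pics/v5.png

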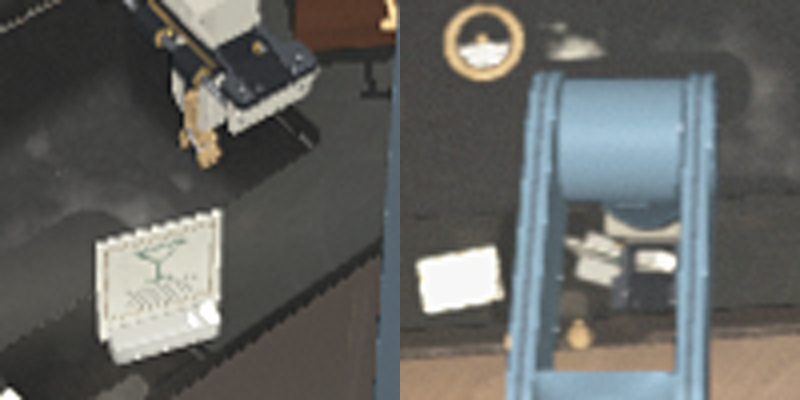

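```bash
python3 - <<'E'
from h import *
np.set_printoptions(precision=1,suppress=True)
c,t=pickle.load(open("v5.pkl","rb"))
C=lambda u,v:(230+u/4-.4,190+v/4-.4)
def inv(p): return ((p[0]+.4-230)*4,(p[1]+.4-190)*4)
y=np.radians(-3); e=np.array([np.cos(y),np.sin(y),0])
for k in(-11.5,11.5): print("tip",inv(proj(c,np.array([450.6,78.3,171.3])+k*e)))
print("hinge",inv(proj(c,[450.6,78.3,203.3])),"tail",inv(proj(c,[450.6,78.3,238.3])))
a,b=plane(c,C(98,240),145),plane(c,C(220,208),145);d=a-b
print(a,b,(a+b)/2,np.linalg.norm(d[:2]),np.degrees(np.arctan2(d[1],d[0])))
# card mask quad
p=c["color"][230:285,250:290].astype(int);m=((p.min(2)>130)).astype(np.uint8)
n,l,st,ce=cv2.connectedComponentsWithStats(m);i=1+st[1:,4].argmax();print(st[i]+np.array([250,230,0,0,0]))
mm=(l==i)
for col in range(mm.shape[1]):
    r=np.nonzero(mm[:,col])[0]
    if len(r): print(col+250,r[0]+230,r[-1]+230,end="; ")
# predicted outline for candidate
print()
for ctr in((431,133),):
    for k in(-52.5,52.5):
        yy=np.radians(69);X=np.array([ctr[0]+k*np.cos(yy),ctr[1]+k*np.sin(yy),145]);print(proj(c,X))
E
```

```text
tip (np.float64(207.36447838231857), np.float64(164.60737178507316))
tip (np.float64(190.2620175076686), np.float64(146.21036739544013))
hinge (np.float64(199.3504935851456), np.float64(129.78022256760312)) tail (np.float64(199.99584862878442), np.float64(100.84784219909807))
[450.3 179.9 145. ] [414.8  85.3 145. ] [432.5 132.6 145. ] 100.9909891683987 69.42197625968093
[254 242  32  39 959]
254 250 267; 255 250 274; 256 250 274; 257 249 276; 258 249 279; 259 249 280; 260 249 280; 261 248 280; 262 248 279; 263 248 279; 264 247 279; 265 247 278; 266 247 278; 267 247 278; 268 246 278; 269 246 277; 270 246 277; 271 246 277; 272 245 276; 273 245 276; 274 245 276; 275 245 276; 276 244 275; 277 244 275; 278 244 275; 279 243 274; 280 243 274; 281 243 274; 282 243 274; 283 242 273; 284 242 272; 285 243 243; 
[285.4 241.9]
[253.6 250. ]
```

The scene view shows clip jaw tips at crop (207,165), exactly as projected, and the card's top corners at (98,240)/(220,208), which agree with centre (431.5,133), yaw 69°.

apply_moves --steps '[[[0.06,-0.02,0],[0,0,0.15],255],[[0.12,-0.05,0],[0,0,0.3],255],[[0.18,-0.08,0],[0,0,0.45],255],[[0.24,-0.1,0],[0,0,0.6],255],[[0.268,-0.109,0],[0,0,0.603],255],[[0.268,-0.109,0],[0,0,0.603],255],[[0.268,-0.109,0],[0,0,0.603],255],[[0.268,-0.109,0],[0,0,0.603],255]]'

```text
clock: 17.5
eef_pos: [431.0, 133.7, 303.3]
eef_rot: [0.824, 0.566, -0.0, 0.0]
force: [-0.3, -1.0, -0.4]
finger_gap: 0.195
grip_force: 24.9
```

```bash
python3 g.py 431.5 133 267 -21; python3 - <<'E'
from h import *; from cell import *
c=read_camera("scene"); pickle.dump(c,open("v6.pkl","wb"))
cv2.imwrite("pics/v6.png",crop(c,235,200,70,70,600,600))
E
```

```text
17.5 [430.989  133.6695 303.32  ] [-0.3047 -0.9563 -0.3509] 18.118857784724906 24.85977530479431 [ 0.0527  0.078   1.7546 -0.0001  1.309   0.4193]
(array([-0.0022,  0.0036,  0.1816]), array([ 0.    ,  0.0002, -0.0001]))
```

View pics/v6.png

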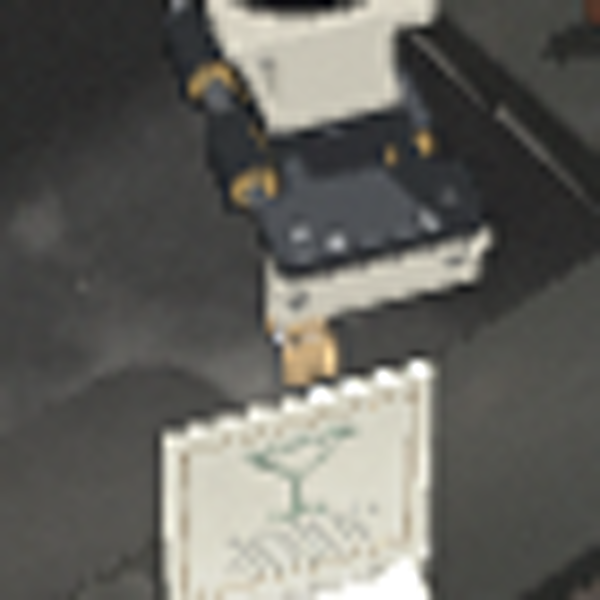

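```bash
python3 - <<'E'
from h import *
c=pickle.load(open("v6.pkl","rb"));y=np.radians(-21);e=np.array([np.cos(y),np.sin(y),0]);w=np.array([-e[1],e[0],0])
f=lambda X:((proj(c,X)+.45-[235,200])*600/70).round()
P=np.array([431,133.7,171.3])
for k in(-11.5,11.5): print("tip",f(P+k*e-9*w),f(P+k*e+9*w))
print("edge mid",f([431.5,133,145]))
E
```

```text
tip [333. 373.] [285. 385.]
tip [313. 325.] [266. 337.]
edge mid [300. 397.]
```

The clip's near jaw sits at (285–333, 375–385), and the card edge middle at (300,397), both as projected. Descend.

apply_moves --steps '[[[-0.002,0.003,0.02],[0,0,0],255],[[-0.002,0.003,0.05],[0,0,0],255],[[-0.002,0.003,0.08],[0,0,0],255],[[-0.002,0.003,0.11],[0,0,0],255],[[-0.002,0.003,0.14],[0,0,0],255],[[-0.002,0.003,0.17],[0,0,0],255],[[-0.002,0.003,0.18],[0,0,0],255],[[-0.002,0.003,0.18],[0,0,0],255]]'

```text
clock: 18.55
eef_pos: [431.2, 133.4, 267.3]
eef_rot: [0.824, 0.566, -0.0, -0.0]
force: [-0.5, 0.1, -0.9]
finger_gap: 0.192
grip_force: 24.9
```

```bash
python3 g.py 431.5 133 267 -21; python3 - <<'E'
from h import *; from cell import *
c=read_camera("scene"); t=read_camera("top")
y=np.radians(-21);e=np.array([np.cos(y),np.sin(y),0]);w=np.array([-e[1],e[0],0])
f=lambda X:((proj(c,X)+.45-[235,210])*8).round()
P=np.array([431.5,133,135])
print([f(P-11.5*e+k*w) for k in(-9,9)],f([431.5,133,145]))
cv2.imwrite("pics/v7.png",np.hstack([crop(c,235,210,70,60,560,480),crop(t,205,230,30,60,240,480)]))
E
```

```text
18.55 [431.2148 133.4447 267.2635] [-0.4869  0.1385 -0.8972] 17.81242478823323 24.85975295305252 [0.0521 0.1094 1.8122 0.     1.2202 0.4187]
(array([-0.0016,  0.0021,  0.0013]), array([-0.0003,  0.0001, -0.0001]))
[array([311., 322.]), array([267., 334.])] [280. 290.]
```

View pics/v7.png

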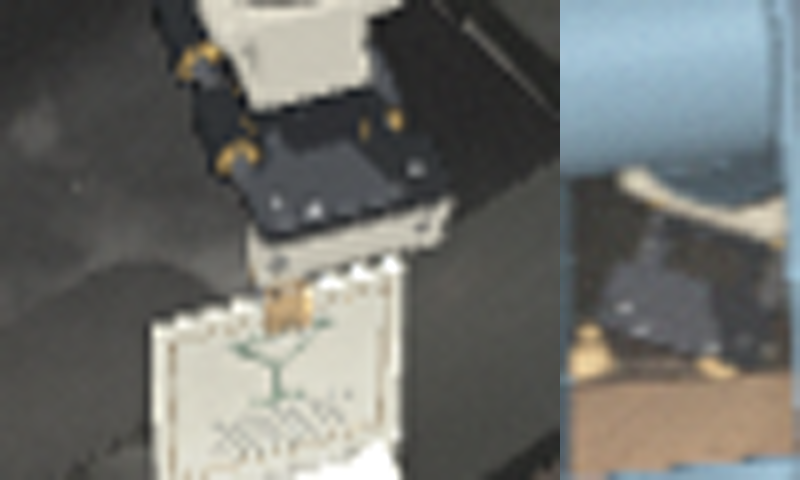

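The near jaw overlaps the card's front, with its tip at (267–308, 322–332). That matches the projection: about 10 mm below the edge and clear of the face. The wrist force is only noise.

```bash
python3 -c "
from cell import *
print(sign_off())"
```

```text
the job is handed in; nothing more can be done
None
```

The job is handed in at 18.6 s of the 58 s limit: the drawer is out at its stop, and the clip is held fully open over the middle of the card with its jaws about 10 mm down; the near jaw shows clear in front of the card, the far one is hidden but there was no contact force, and no verdict came back.

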